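# Find the hatch buffer with the tired spring

### The job

One of the three sprung hatch buffers standing in the wooden rack has a tired spring. Starting at the end of the rack nearest the open blue box, press each buffer's black cap straight down in turn by about 6 mm from its free height (less than 4 mm tells you nothing, more than 8 mm harms it), hold it there for half a second and feel how hard it pushes back. Then take the softest of the three by its metal sleeve and set it down gently, standing upright on the floor of the blue box; leave the other two standing in their recesses and do not disturb the other things on the table.

Things in the scene. Friction and masses are not known exactly. Their poses are not given: they have to be found in the camera images.
- buffer_a_mid (a point): Hatch buffer: upright aluminium sleeve, 30 mm wide, 36 mm tall, about 90 g; on top a black spring cap 22 mm wide, its free top 52 to 58 mm above the foot (unequal, unrelated to the spring). This point: on the axis, 18 mm above the foot; z up. Spring linear from 0 N at free height, 0.5 to 3.5 N/mm, stop at 10 mm; the tired one has at most half the stiffness of the others. Grip the sleeve.
- buffer_b_mid (a point): Hatch buffer: upright aluminium sleeve, 30 mm wide, 36 mm tall, about 90 g; on top a black spring cap 22 mm wide, its free top 52 to 58 mm above the foot (unequal, unrelated to the spring). This point: on the axis, 18 mm above the foot; z up. Spring linear from 0 N at free height, 0.5 to 3.5 N/mm, stop at 10 mm; the tired one has at most half the stiffness of the others. Grip the sleeve.
- buffer_c_mid (a point): Hatch buffer: upright aluminium sleeve, 30 mm wide, 36 mm tall, about 90 g; on top a black spring cap 22 mm wide, its free top 52 to 58 mm above the foot (unequal, unrelated to the spring). This point: on the axis, 18 mm above the foot; z up. Spring linear from 0 N at free height, 0.5 to 3.5 N/mm, stop at 10 mm; the tired one has at most half the stiffness of the others. Grip the sleeve.
- rack: Fixed wooden rack, 95 mm (its x) by 260 mm (its y) and 12 mm high, with three round recesses 34 mm wide and 6 mm deep in a row along its y, 80 mm apart. Origin at the centre of its underside. A buffer in it stands with its foot 6 mm above the table, and 30 mm of sleeve above the rack.
- place1 (a point): Centre of the first (nearest the blue box) recess, at the level of the rack's top face. The buffers stand in the recesses in any order.
- place2 (a point): Centre of the middle recess, at the level of the rack's top face. The buffers stand in the recesses in any order.
- place3 (a point): Centre of the last (farthest from the blue box) recess, at the level of the rack's top face. The buffers stand in the recesses in any order.
- sorting_box: Fixed open blue plastic box, 150 mm (its x) by 130 mm (its y), 35 mm high, walls and floor 4 mm thick; its lid lies apart beyond it. Origin at the centre of its underside.
- box_floor (a point): Centre of the upper face of the blue box's floor, 4 mm above the table.
- stopper: Bystander: green glass bottle stopper, 60 mm tall, 42 mm wide, standing on its head. Origin under its centre.
- marlinspike: Bystander: wooden marlinspike handle, lying, 95 mm long (its y), 28 mm thick. Origin on the table under its middle.
- fid: Bystander: stainless fid, lying, 150 mm long (its y), 18 mm thick. Origin on the table under its middle.
- compass: Bystander: dial compass with an aluminium dial, 80 mm wide, 30 mm high. Origin at the centre of its underside.
Mind the look-alikes: they are no part of the job. Leave any pink or red look-alike of the part that bears buffer_b_mid alone.

How it is judged:
By the outcome, as a careful person would: the job done as asked, in the order asked, and still so for the second after the job is handed in, with the robot touching nothing.
It also fails if it takes over 64 s, if anything falls off the work surface, if the arm or the gripper's body presses on something with over 40 N, if the wrist force passes 120 N, or if a joint passes its speed limit or range.

### The arm

A 7-joint arm with a two-finger parallel gripper is mounted at the origin on the work surface. World frame = base frame: x ahead of the robot, y to its left, z up, the work surface at z = 0. Lengths are in m, angles in degrees, forces in N, time in s.
With the tool pointing down it reaches from about 0.425 to 0.95 m from the base axis. Payload 4.7 kg.
Tool frame: the origin (TCP) lies on the centre line of the jaws, within the pads' length; the fingertips stand 11 mm ahead of it and the grasp point (between the pads) lies 8 mm behind it; z points along the fingers, y is the direction in which the jaws open and shut (so a half turn about z gives the same grasp; the last joint's range is limited). The gripper opens to 87 mm and grips with 3 to 60 N. Pads are 19 mm wide; open, the fingers measure 117 mm over their backs; the gripper's body (75 mm by 190 mm) begins 51 mm behind the grasp point.
Start: joints at [-77.458, 26.849, -2.785, 87.806, 1.381, 65.374, -4.715], TCP at [0.166, 0.654, 0.234] pointing down, gripper open.
Joint ranges: [-148.3, 148.3], [-19.14, 114.17], [-79.39, 73.82], [5.75, 140.21], [-59.74, 239.74], [12.07, 113.84], [-152.46, 152.46]. Speed limits (degrees/s): [147.25, 147.25, 180, 180, 180, 180, 180].

### API

Orientations are given as [roll, pitch, yaw] about the fixed x, y, z axes, in that order (R = Rz(yaw) Ry(pitch) Rx(roll)).
In Python, from workcell import arm gives the robot as it stands. The module is installed in compiled form; this text tells all that it offers.
- The arm moves only by the tool servo_tool, never from a script. Its argument "increments" is a list of rows, each a list of 7 numbers: the opening, from 0 (shut) to 1 (fully open), then the shift along the tool's x, y, z in units of 25 mm (1.0 is 25 mm), then the turn, a rotation vector about the tool's x, y, z in rad. In form: [[jaw, dx, dy, dz, wx, wy, wz], ...]. A call has 1 to 20 rows; each row shifts and turns the pose as measured when the row begins, along the tool's axes as they then stand; what a row does not reach is not made up. A row lasts 1/12 s, in which the tool goes at most 41.7 mm and 7.16 degrees, less where a joint would pass 70% of its speed; a pose out of reach is approached as far as the arm can. A call is refused whole if a number of a shift passes 1 or a number of a turn 0.125, either way. A call with a gripper value outside its range is refused whole. The fingers move at their own pace and stop on an object; the grip force is fixed at half the most. Time passes only in rows, so rows that do not move let the fingers close. It gives the time, the measured TCP pose, the force and the opening at its end, in the units of the state.
- arm.get_state(): the state, without advancing time (a new reading comes with each control period).
- arm.grab_frame(name): name is "side" or "top"; returns a dict with "pixels" (420x560x3 uint8, blue, green, red), "fx", "fy", "cx", "cy" (pixels), "R" (3x3) and "t" (3): a world point X has camera coordinates R X + t. Camera axes: x right, y down, z forward; pixel columns grow to the right and rows downward; lengths in m; the calibration is good to about 2 mm. A picture is of the moment at which its call begins. There is no depth.
- arm.finish_job(): hands the job in, once; it reports no verdict.
The state is a dict: "t": time; "joint_positions": joint angles; "dq": joint speeds; "effort": joint torques, N m; "tcp_pos": TCP position; "tcp_rot": TCP orientation; "wrist_force": force on the tool from outside, world axes, zero at the start; "wrist_torque": the same for the moment, N m; "finger_gap": opening from 0.0 (shut) to 1.0 (fully open).
Only numpy, scipy, OpenCV 4.12 (cv2) and the standard library are available. Lean on these libraries where they do the work, as an engineer would, in place of code of your own. Each camera call takes 0.05 s, during which the arm holds its last target.

## Working session

There is one attempt and no reset: what is moved stays moved. The work goes in short steps, Python scripts to look and compute and a tool call to move; the robot and the scene stay as the last step left them, time stands still between calls to the robot, and variables do not carry over. Pictures are saved under pics/ and viewed, and the job is handed in when it is done.

Besides the shell and the picture viewer there is one more tool, called after "Call:" by a JSON object that holds its "method" and its "body", one argument or row to a line. servo_tool: Moves the arm, as the interface text tells. Its arguments: {"type":"object","properties":{"increments":{"type":"array","items":{"type":"array","items":{"type":"number"}}}},"required":["increments"]}

```bash
mkdir -p pics; python3 - <<'E'
from workcell import arm
import cv2
s=arm.get_state(); print(s)
for n in("side","top"):
    f=arm.grab_frame(n); cv2.imwrite(f"pics/{n}0.png",f["pixels"]); print(n,{k:f[k] for k in f if k!="pixels"})
E
```

```text
{'t': 0.0, 'joint_positions': array([-77.45768808,  26.89789053,  -2.78735044,  87.87408595,
         1.3823663 ,  65.37379501,  -4.71532484]), 'dq': array([-0.01212823, -0.02890215,  0.00894206,  0.01285846, -0.02810788,
       -0.01347245, -0.0059946 ]), 'effort': array([ 3.71607421e-04, -5.07981563e+01, -8.09125789e-02, -2.36158651e+01,
       -6.14266866e-02,  3.79984046e-02,  1.86023681e-04]), 'tcp_pos': array([0.165385  , 0.65382998, 0.23249003]), 'tcp_rot': array([-1.79887933e+02,  4.10319114e-03,  1.65807149e+02]), 'wrist_force': array([ 0.3186453 , -0.04035744,  0.22507672]), 'wrist_torque': array([0.01994401, 0.0066315 , 0.00773977]), 'finger_gap': 0.9979883356434401}
side {'fx': 502.25663102915433, 'fy': 502.25663102915433, 'cx': 279.57290393617427, 'cy': 201.12881634832613, 'R': array([[ 0.99892909, -0.04523983, -0.00969714],
       [-0.03090726, -0.49651114, -0.86747993],
       [ 0.03442991,  0.86685065, -0.49737766]]), 't': array([-0.55116755,  0.07741006,  1.14462194])}
top {'fx': 491.9397737849945, 'fy': 491.9397737849945, 'cx': 274.3686624776537, 'cy': 213.75631517318334, 'R': array([[-0.00262061, -0.99999458, -0.00199551],
       [-0.99928469,  0.00269402, -0.03772079],
       [ 0.03772596,  0.00189524, -0.99928633]]), 't': array([-0.02656185,  0.54836764,  1.18456548])}
```

View pics/side0.png

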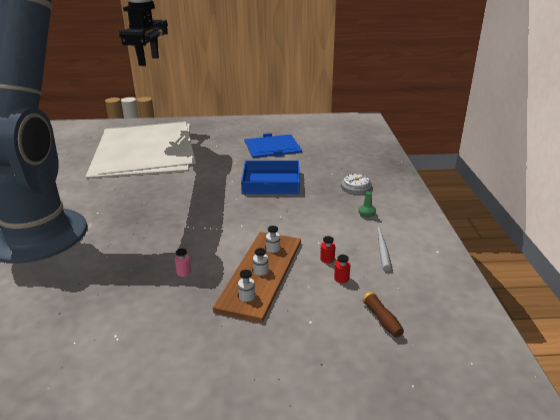

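View pics/top0.png

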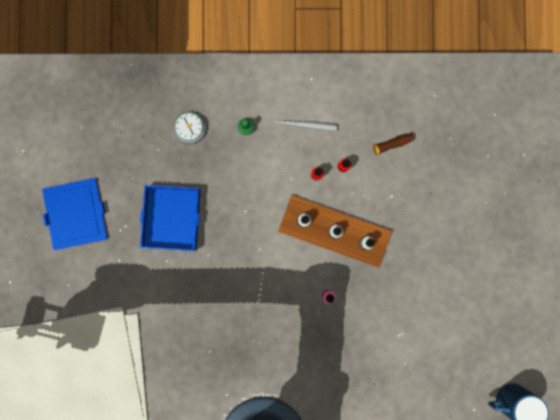

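The side view shows three buffers on the rack, with caps near (273,232), (260,253) and (246,275), plus red and pink look-alikes. The top view has the rack centre near (336,231), the buffers at (305,219), (336,231) and (368,243), and the box at (171,217). I'll zoom in to measure them.

```bash
python3 - <<'E'
import cv2
a=cv2.imread("pics/top0.png")[185:275,270:400]; cv2.imwrite("pics/zt.png",cv2.resize(a,None,fx=6,fy=6,interpolation=cv2.INTER_CUBIC))
a=cv2.imread("pics/side0.png")[220:320,210:310]; cv2.imwrite("pics/zs.png",cv2.resize(a,None,fx=6,fy=6,interpolation=cv2.INTER_CUBIC))
a=cv2.imread("pics/top0.png")[175:260,130:215]; cv2.imwrite("pics/zb.png",cv2.resize(a,None,fx=6,fy=6,interpolation=cv2.INTER_CUBIC))
E
```

```text
(no output)
```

View pics/zt.png

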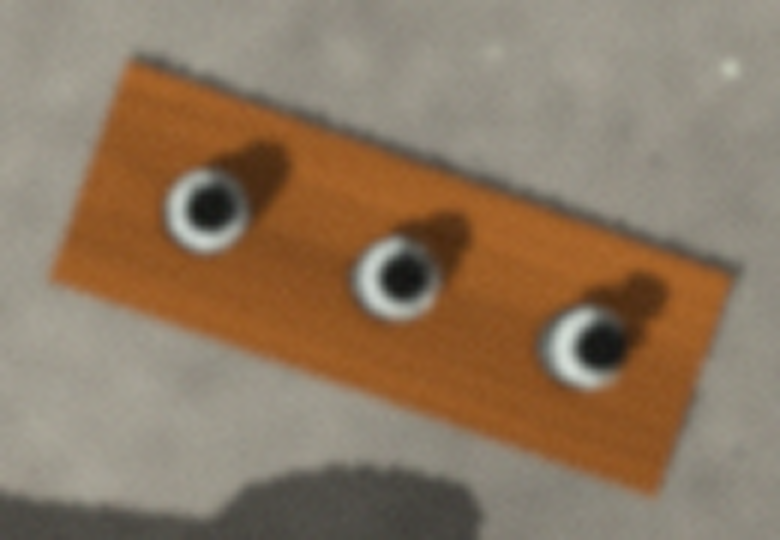

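View pics/zs.png

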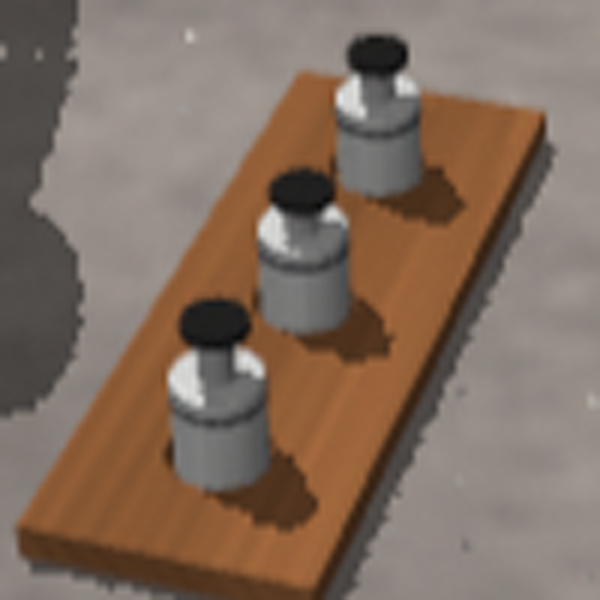

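View pics/zb.png

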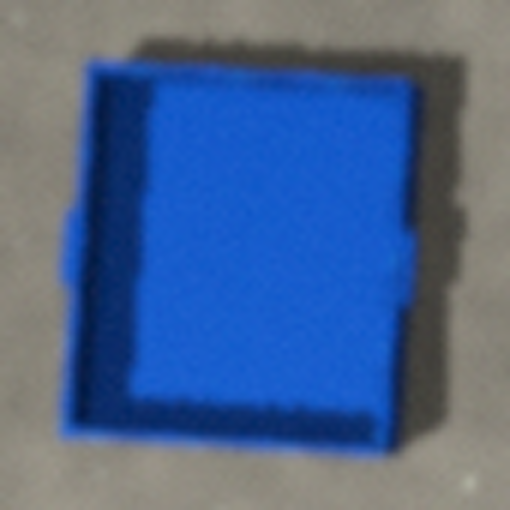

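```bash
cat > h.py <<'E'
import numpy as np, cv2
from workcell import arm
K={"side":(502.2566,502.2566,279.5729,201.1288,np.array([[ 0.99892909, -0.04523983, -0.00969714],[-0.03090726, -0.49651114, -0.86747993],[ 0.03442991,  0.86685065, -0.49737766]]),np.array([-0.55116755,  0.07741006,  1.14462194])),
"top":(491.93977,491.93977,274.36866,213.756315,np.array([[-0.00262061, -0.99999458, -0.00199551],[-0.99928469,  0.00269402, -0.03772079],[ 0.03772596,  0.00189524, -0.99928633]]),np.array([-0.02656185,  0.54836764,  1.18456548]))}
def ray(n,uv):
    fx,fy,cx,cy,R,t=K[n]; d=R.T@np.array([(uv[0]-cx)/fx,(uv[1]-cy)/fy,1]); return -R.T@t,d
def at(n,uv,z):
    c,d=ray(n,uv); return c+d*(z-c[2])/d[2]
def proj(n,X):
    fx,fy,cx,cy,R,t=K[n]; p=R@np.asarray(X)+t; return np.array([fx*p[0]/p[2]+cx,fy*p[1]/p[2]+cy])
def tri(a,b):
    c1,d1=ray("top",a);c2,d2=ray("side",b)
    s=np.linalg.lstsq(np.c_[d1,-d2],c2-c1,rcond=None)[0]; p,q=c1+s[0]*d1,c2+s[1]*d2; return (p+q)/2,np.linalg.norm(p-q)
E
python3 - <<'E'
from h import *
z=lambda x,y,ox,oy:((x+.5)/6-.5+ox,(y+.5)/6-.5+oy)
rc=[at("top",z(x,y,270,185),.012) for x,y in[(133,62),(52,280),(657,495),(738,270)]]
print("rack",np.mean(rc,0),[np.linalg.norm(rc[i]-rc[i-1]) for i in range(4)])
ax=(rc[2]+rc[3]-rc[0]-rc[1])/2; print("axis deg",np.degrees(np.arctan2(ax[1],ax[0]))); u=ax/np.linalg.norm(ax)
for k in(-1,0,1): print("place",np.mean(rc,0)+.08*k*u)
for n in("top","side"):
    im=cv2.imread(f"pics/{n}0.png").astype(int)
    m=(im.max(2)<60).astype(np.uint8)
    nc,_,st,ce=cv2.connectedComponentsWithStats(m)
    for i in range(1,nc):
        if 15<st[i,4]<400 and ((n=="top" and 270<ce[i,0]<400 and 150<ce[i,1]<300) or(n=="side" and 220<ce[i,0]<400 and 220<ce[i,1]<320)): print(n,st[i],ce[i])
for a,b in [((213,207),(377,54)),((404,277),(302,190)),((600,347),(215,323))]:
    print(tri(z(*a,270,185),z(*b,210,220)), at("top",z(*a,270,185),.060))
# sleeve top centres in top view, z=.042
for a in[(206,211),(396,279),(583,348)]: print("slv",at("top",z(*a,270,185),.042))
b=[at("top",z(x,y,130,175),.035) for x,y in[(88,62),(66,435),(395,450),(415,78)]]
print("box",np.mean(b,0),[np.linalg.norm(b[i]-b[i-1]) for i in range(4)],b)
E
```

```text
rack [ 0.50687903 -0.17559202  0.012     ] [np.float64(0.25813437328910277), np.float64(0.09409965409072138), np.float64(0.25834394248562), np.float64(0.09646877325082961)]
axis deg -109.44175710071275
place [ 0.53350691 -0.10015359  0.012     ]
place [ 0.50687903 -0.17559202  0.012     ]
place [ 0.48025116 -0.25103044  0.012     ]
top [343 160   8   7  41] [346.26829268 162.97560976]
top [315 168   7   7  40] [318.275 171.275]
top [302 216   7   7  38] [305.         219.05263158]
top [334 228   7   7  37] [337.13513514 230.7027027 ]
top [367 239   8   7  44] [370.31818182 242.15909091]
top [326 295   8   8  45] [329.75555556 298.24444444]
side [268 226  10   7  55] [272.54545455 228.94545455]
side [323 236  10   8  52] [327.96153846 239.46153846]
side [255 248  11   8  63] [259.87301587 251.73015873]
side [286 254   9  18  18] [290.  262.5]
side [338 255  10   8  63] [342.63492063 258.28571429]
side [240 270  12   9  79] [245.36708861 273.6835443 ]
side [271 273  15  30  30] [278.  287.5]
side [365 302  12  14  26] [370.38461538 308.5       ]
(array([ 0.5333575 , -0.09946374,  0.06125813]), np.float64(0.0008656249551652848)) [ 0.53382411 -0.09954255  0.06      ]
(array([ 0.50622718, -0.17369419,  0.05756438]), np.float64(0.0005639118220204009)) [ 0.50650213 -0.17338668  0.06      ]
(array([ 0.47907056, -0.24850866,  0.06268054]), np.float64(0.00043330174009187746)) [ 0.47923099 -0.24901405  0.06      ]
slv [ 0.53273705 -0.09786749  0.042     ]
slv [ 0.50577563 -0.1724849   0.042     ]
slv [ 0.47847847 -0.24577117  0.042     ]
box [0.53979363 0.22085681 0.035     ] [np.float64(0.130231274349061), np.float64(0.14818766122138294), np.float64(0.13038289548422433), np.float64(0.14769180030147086)] [array([0.61703884, 0.28211946, 0.035     ]), array([0.4690472 , 0.28973885, 0.035     ]), array([0.46279219, 0.15950608, 0.035     ]), array([0.61029631, 0.15206285, 0.035     ])]
```

Call:
{"method": "servo_tool", "body": {
  "increments": [
    [0,-1,0,0,0,0,0.04],
    [0,-1,0,0,0,0,0.04],
    [0,-1,0,0,0,0,0.04],
    [0,-1,0,0,0,0,0.04],
    [0,-1,0,0,0,0,0.04],
    [0,-1,0,0,0,0,0.04],
    [0,-1,0,0,0,0,0.04],
    [0,-1,0,0,0,0,0.04],
    [0,-1,0,0,0,0,0.04],
    [0,-1,0,0,0,0,0.04],
    [0,-1,0,0,0,0,0.04],
    [0,-1,0,0,0,0,0.04],
    [0,-1,0,0,0,0,0.04],
    [0,-1,0,0,0,0,0.04],
    [0,-1,0,0,0,0,0.04],
    [0,-1,0,0,0,0,0.04],
    [0,-1,0,0,0,0,0.04],
    [0,-1,0,0,0,0,0.04],
    [0,-1,0,0,0,0,0.04],
    [0,-1,0,0,0,0,0.04]
  ]
}}

```text
t: 1.77
tcp_pos: [0.578, 0.3304, 0.2241]
tcp_rot: [-179.2, 0.7, 116.3]
wrist_force: [0.1, 0.0, 0.6]
finger_gap: 0.0
```

Call:
{"method": "servo_tool", "body": {
  "increments": [
    [0,-0.92,-0.15,0.2,0,0,0.043],
    [0,-0.92,-0.15,0.2,0,0,0.043],
    [0,-0.92,-0.15,0.2,0,0,0.043],
    [0,-0.92,-0.15,0.2,0,0,0.043],
    [0,-0.92,-0.15,0.2,0,0,0.043],
    [0,-0.92,-0.15,0.2,0,0,0.043],
    [0,-0.92,-0.15,0.2,0,0,0.043],
    [0,-0.92,-0.15,0.2,0,0,0.043],
    [0,-0.92,-0.15,0.2,0,0,0.043],
    [0,-0.92,-0.15,0.2,0,0,0.043],
    [0,-0.92,-0.15,0.2,0,0,0.043],
    [0,-0.92,-0.15,0.2,0,0,0.043],
    [0,-0.92,-0.15,0.2,0,0,0.043],
    [0,-0.92,-0.15,0.2,0,0,0.043],
    [0,-0.92,-0.15,0.2,0,0,0.043],
    [0,-0.92,-0.15,0.2,0,0,0.043],
    [0,-0.92,-0.15,0.2,0,0,0.043],
    [0,0,0,0,0,0,0],
    [0,0,0,0,0,0,0]
  ]
}}

```text
t: 3.35
tcp_pos: [0.5442, -0.1097, 0.1415]
tcp_rot: [179.9, 1.7, 68.9]
wrist_force: [1.7, 0.3, 0.1]
finger_gap: 0.01
```

```bash
cat > go.py <<'E'
import sys
from h import *
from scipy.spatial.transform import Rotation as Ro
# target x y z yaw -> total shift in tool units & rotvec
T=np.array(list(map(float,sys.argv[1:4]))); yaw=float(sys.argv[4])
s=arm.get_state(); R=Ro.from_euler("xyz",s["tcp_rot"],degrees=True); G=Ro.from_euler("xyz",[180,0,yaw],degrees=True)
print("t",s["t"],s["tcp_pos"].round(4),s["tcp_rot"].round(2),"F",s["wrist_force"].round(2),"gap",round(s["finger_gap"],3))
print("shift units",(R.inv().apply(T-s["tcp_pos"])/.025).round(3),"rot",(R.inv()*G).as_rotvec().round(4),"j",s["joint_positions"].round(0))
E
python3 go.py .533 -.099 .085 70.56
```

```text
t 3.35 [ 0.5442 -0.1097  0.1415] [179.91   1.7   68.86] F [1.66 0.27 0.07] gap 0.01
shift units [ 0.305 -0.575  2.25 ] rot [ 0.0012  0.0298 -0.0296] j [-17.  24.  30. 111. -13.  49.  -2.]
```

Call:
{"method": "servo_tool", "body": {
  "increments": [
    [0,0.08,-0.14,0.55,0,0.008,-0.008],
    [0,0.08,-0.14,0.55,0,0.008,-0.008],
    [0,0.08,-0.14,0.55,0,0.008,-0.008],
    [0,0.07,-0.14,0.55,0,0.007,-0.007],
    [0,0,0,0,0,0,0],
    [0,0,0,0,0,0,0]
  ]
}}

```text
t: 3.85
tcp_pos: [0.536, -0.0988, 0.0858]
tcp_rot: [179.7, -0.2, 70.7]
wrist_force: [-0.5, -0.0, -0.3]
finger_gap: 0.004
```

```bash
python3 go.py .533 -.099 .078 70.56
```

```text
t 3.85 [ 0.536  -0.0988  0.0858] [179.69  -0.23  70.66] F [-0.55 -0.02 -0.28] gap 0.004
shift units [-0.049 -0.112  0.313] rot [ 0.0054 -0.0041  0.0018] j [-15.  27.  27. 115. -18.  42.   4.]
```

Call:
{"method": "servo_tool", "body": {
  "increments": [
    [0,-0.05,-0.11,0.28,0.005,-0.004,0.002],
    [0,0,0,0,0,0,0],
    [0,0,0,0,0,0,0]
  ]
}}

```text
t: 4.1
tcp_pos: [0.5348, -0.0988, 0.0798]
tcp_rot: [179.8, -0.0, 70.6]
wrist_force: [-0.1, 0.7, 0.5]
finger_gap: 0.006
```

```bash
python3 go.py .533 -.099 .078 70.56; python3 - <<'E'
from h import *
s=arm.get_state();f=arm.grab_frame("side")["pixels"]; print(proj("side",s["tcp_pos"]-[0,0,.011]))
cv2.imwrite("pics/s1.png",cv2.resize(f[180:280,220:340],None,fx=6,fy=6,interpolation=cv2.INTER_CUBIC))
E
```

```text
t 4.1 [ 0.5348 -0.0988  0.0798] [ 1.7983e+02 -1.0000e-02  7.0590e+01] F [-0.1   0.68  0.53] gap 0.006
shift units [-0.03  -0.066  0.074] rot [ 0.0029 -0.0002  0.0006] j [-14.  27.  27. 115. -18.  41.   4.]
[273.25265224 225.3148151 ]
```

View pics/s1.png

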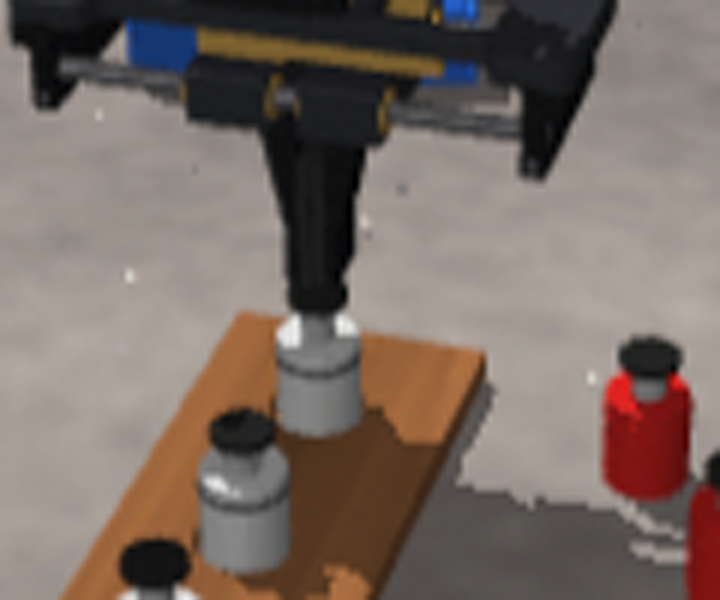

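The closed fingertips, around zoom pixel (318,300), sit right over the first cap. I'll creep down to find contact.

Call:
{"method": "servo_tool", "body": {
  "increments": [
    [0,-0.03,-0.06,0.1,0.003,0,0],
    [0,0,0,0.06,0,0,0],
    [0,0,0,0,0,0,0]
  ]
}}

```text
t: 4.4
tcp_pos: [0.5339, -0.099, 0.0766]
tcp_rot: [179.9, -0.0, 70.6]
wrist_force: [-1.0, 0.3, -0.8]
finger_gap: 0.008
```

Call:
{"method": "servo_tool", "body": {
  "increments": [
    [0,0,0,0.04,0,0,0],
    [0,0,0,0,0,0,0]
  ]
}}

```text
t: 4.57
tcp_pos: [0.5341, -0.0991, 0.0757]
tcp_rot: [179.9, -0.1, 70.6]
wrist_force: [0.2, -0.3, -0.4]
finger_gap: 0.004
```

Call:
{"method": "servo_tool", "body": {
  "increments": [
    [0,0,0,0.04,0,0,0],
    [0,0,0,0,0,0,0]
  ]
}}

```text
t: 4.73
tcp_pos: [0.5341, -0.0991, 0.0746]
tcp_rot: [179.9, -0.1, 70.6]
wrist_force: [-0.3, 0.1, -0.5]
finger_gap: 0.005
```

Call:
{"method": "servo_tool", "body": {
  "increments": [
    [0,0,0,0.04,0,0,0],
    [0,0,0,0,0,0,0]
  ]
}}

```text
t: 4.9
tcp_pos: [0.5342, -0.0991, 0.0736]
tcp_rot: [179.9, -0.1, 70.6]
wrist_force: [-0.0, 0.1, -0.1]
finger_gap: 0.007
```

Call:
{"method": "servo_tool", "body": {
  "increments": [
    [0,0,0,0.04,0,0,0],
    [0,0,0,0,0,0,0]
  ]
}}

```text
t: 5.07
tcp_pos: [0.5342, -0.0991, 0.0724]
tcp_rot: [179.9, -0.1, 70.6]
wrist_force: [0.3, 0.1, 0.1]
finger_gap: 0.003
```

Call:
{"method": "servo_tool", "body": {
  "increments": [
    [0,0,0,0.04,0,0,0],
    [0,0,0,0,0,0,0]
  ]
}}

```text
t: 5.23
tcp_pos: [0.5343, -0.0992, 0.0715]
tcp_rot: [179.8, -0.1, 70.6]
wrist_force: [-1.1, -0.7, 0.6]
finger_gap: 0.002
```

Call:
{"method": "servo_tool", "body": {
  "increments": [
    [0,0,0,0.04,0,0,0],
    [0,0,0,0,0,0,0]
  ]
}}

```text
t: 5.4
tcp_pos: [0.5344, -0.0992, 0.0705]
tcp_rot: [179.9, -0.1, 70.6]
wrist_force: [-0.3, 0.1, 1.9]
finger_gap: 0.005
```

Call:
{"method": "servo_tool", "body": {
  "increments": [
    [0,0,0,0.04,0,0,0],
    [0,0,0,0,0,0,0]
  ]
}}

```text
t: 5.57
tcp_pos: [0.5344, -0.0992, 0.0697]
tcp_rot: [179.9, -0.1, 70.6]
wrist_force: [-0.2, -0.4, 2.6]
finger_gap: 0.004
```

Call:
{"method": "servo_tool", "body": {
  "increments": [
    [0,0,0,0.04,0,0,0],
    [0,0,0,0,0,0,0]
  ]
}}

```text
t: 5.73
tcp_pos: [0.5344, -0.0992, 0.0689]
tcp_rot: [179.9, -0.1, 70.6]
wrist_force: [-1.1, -0.8, 2.0]
finger_gap: 0.004
```

Call:
{"method": "servo_tool", "body": {
  "increments": [
    [0,0,0,0.04,0,0,0],
    [0,0,0,0,0,0,0]
  ]
}}

```text
t: 5.9
tcp_pos: [0.5345, -0.0993, 0.0681]
tcp_rot: [179.9, -0.1, 70.6]
wrist_force: [-1.0, -0.5, 3.8]
finger_gap: 0.005
```

Call:
{"method": "servo_tool", "body": {
  "increments": [
    [0,0,0,0.05,0,0,0],
    [0,0,0,0,0,0,0]
  ]
}}

```text
t: 6.07
tcp_pos: [0.5345, -0.0992, 0.067]
tcp_rot: [179.8, -0.1, 70.6]
wrist_force: [-1.6, 0.7, 4.0]
finger_gap: 0.006
```

Call:
{"method": "servo_tool", "body": {
  "increments": [
    [0,0,0,0.05,0,0,0],
    [0,0,0,0,0,0,0]
  ]
}}

```text
t: 6.23
tcp_pos: [0.5345, -0.0993, 0.066]
tcp_rot: [179.9, -0.1, 70.6]
wrist_force: [-1.2, -0.1, 5.2]
finger_gap: 0.007
```

Call:
{"method": "servo_tool", "body": {
  "increments": [
    [0,0,0,0,0,0,0],
    [0,0,0,0,0,0,0],
    [0,0,0,0,0,0,0]
  ]
}}

```text
t: 6.48
tcp_pos: [0.5346, -0.0993, 0.0665]
tcp_rot: [179.9, -0.2, 70.6]
wrist_force: [-1.9, -0.2, 4.4]
finger_gap: 0.001
```

Call:
{"method": "servo_tool", "body": {
  "increments": [
    [0,0,0,0,0,0,0],
    [0,0,0,0,0,0,0],
    [0,0,0,0,0,0,0]
  ]
}}

```text
t: 6.73
tcp_pos: [0.5346, -0.0993, 0.0668]
tcp_rot: [179.9, -0.2, 70.6]
wrist_force: [-2.6, 0.2, 5.6]
finger_gap: 0.007
```

Call:
{"method": "servo_tool", "body": {
  "increments": [
    [0,0,0,0,0,0,0],
    [0,0,0,0,0,0,0],
    [0,0,0,0,0,0,0]
  ]
}}

```text
t: 6.98
tcp_pos: [0.5346, -0.0993, 0.0669]
tcp_rot: [179.9, -0.2, 70.6]
wrist_force: [-1.6, -0.3, 4.4]
finger_gap: 0.004
```

Call:
{"method": "servo_tool", "body": {
  "increments": [
    [0,0,0,-0.4,0,0,0],
    [0,0,0,-0.6,0,0,0],
    [0,-0.8,0,0,0,0,0],
    [0,-0.8,0,0,0,0,0],
    [0,-0.8,0,0,0,0,0],
    [0,-0.6,0,0,0,0,0],
    [0,0,0,0,0,0,0],
    [0,0,0,0,0,0,0]
  ]
}}

```text
t: 7.65
tcp_pos: [0.511, -0.1713, 0.0942]
tcp_rot: [179.6, -0.1, 70.8]
wrist_force: [0.4, 0.7, 0.2]
finger_gap: 0.006
```

```bash
python3 go.py .5063 -.1735 .076 70.56
```

```text
t 7.65 [ 0.511  -0.1713  0.0942] [ 1.796e+02 -1.100e-01  7.080e+01] F [0.37 0.65 0.22] gap 0.006
shift units [-0.145 -0.156  0.726] rot [ 0.007  -0.002   0.0042] j [ -7.  26.  27. 116. -17.  42.  11.]
```

Call:
{"method": "servo_tool", "body": {
  "increments": [
    [0,-0.15,-0.16,0.3,0.007,-0.002,0.004],
    [0,0,0,0.3,0,0,0],
    [0,0,0,0.1,0,0,0],
    [0,0,0,0,0,0,0],
    [0,0,0,0,0,0,0]
  ]
}}

```text
t: 8.07
tcp_pos: [0.5067, -0.1694, 0.074]
tcp_rot: [-179.9, -0.1, 70.9]
wrist_force: [0.2, 0.7, -0.4]
finger_gap: 0.007
```

```bash
python3 go.py .5063 -.1735 .072 70.56
```

```text
t 8.0667 [ 0.5067 -0.1694  0.074 ] [-1.7987e+02 -6.0000e-02  7.0860e+01] F [ 0.17  0.74 -0.36] gap 0.007
shift units [-0.159  0.038  0.081] rot [-0.0023 -0.0011  0.0053] j [ -7.  27.  27. 116. -18.  40.  12.]
```

Call:
{"method": "servo_tool", "body": {
  "increments": [
    [0,-0.16,0.02,0.02,-0.002,-0.001,0.005],
    [0,0,0,0,0,0,0],
    [0,0,0,0,0,0,0]
  ]
}}

```text
t: 8.32
tcp_pos: [0.5062, -0.1725, 0.0731]
tcp_rot: [-180.0, -0.0, 70.7]
wrist_force: [-0.0, -0.5, -0.3]
finger_gap: 0.007
```

```bash
python3 go.py .5063 -.1735 .072 70.56
```

```text
t 8.3167 [ 0.5062 -0.1725  0.0731] [-1.7996e+02 -1.0000e-02  7.0680e+01] F [-0.   -0.52 -0.29] gap 0.007
shift units [-0.038  0.017  0.043] rot [-0.0007 -0.0001  0.002 ] j [ -6.  27.  27. 117. -19.  40.  13.]
```

Call:
{"method": "servo_tool", "body": {
  "increments": [
    [0,-0.04,0.02,0.04,0,0,0.002],
    [0,0,0,0,0,0,0]
  ]
}}

```text
t: 8.48
tcp_pos: [0.5066, -0.1738, 0.0723]
tcp_rot: [-180.0, -0.0, 70.5]
wrist_force: [1.4, -0.6, -0.7]
finger_gap: 0.001
```

Call:
{"method": "servo_tool", "body": {
  "increments": [
    [0,0,0,0.04,0,0,0],
    [0,0,0,0,0,0,0]
  ]
}}

```text
t: 8.65
tcp_pos: [0.5068, -0.174, 0.0714]
tcp_rot: [180.0, -0.0, 70.5]
wrist_force: [-0.9, 0.6, 0.4]
finger_gap: 0.007
```

Call:
{"method": "servo_tool", "body": {
  "increments": [
    [0,0,0,0.04,0,0,0],
    [0,0,0,0,0,0,0]
  ]
}}

```text
t: 8.82
tcp_pos: [0.5068, -0.174, 0.0704]
tcp_rot: [180.0, -0.0, 70.5]
wrist_force: [0.0, -0.5, -0.6]
finger_gap: 0.0
```

Call:
{"method": "servo_tool", "body": {
  "increments": [
    [0,0,0,0.04,0,0,0],
    [0,0,0,0,0,0,0]
  ]
}}

```text
t: 8.98
tcp_pos: [0.5069, -0.1741, 0.0694]
tcp_rot: [179.9, -0.0, 70.5]
wrist_force: [-0.2, 0.6, 0.7]
finger_gap: 0.005
```

Call:
{"method": "servo_tool", "body": {
  "increments": [
    [0,0,0,0.04,0,0,0],
    [0,0,0,0,0,0,0]
  ]
}}

```text
t: 9.15
tcp_pos: [0.507, -0.1741, 0.0685]
tcp_rot: [179.9, -0.0, 70.5]
wrist_force: [-0.8, 0.5, 2.2]
finger_gap: 0.007
```

Call:
{"method": "servo_tool", "body": {
  "increments": [
    [0,0,0,0.04,0,0,0],
    [0,0,0,0,0,0,0]
  ]
}}

```text
t: 9.32
tcp_pos: [0.5071, -0.1742, 0.068]
tcp_rot: [179.9, -0.1, 70.5]
wrist_force: [-1.1, 0.3, 3.6]
finger_gap: 0.007
```

Call:
{"method": "servo_tool", "body": {
  "increments": [
    [0,0,0,0.05,0,0,0],
    [0,0,0,0,0,0,0]
  ]
}}

```text
t: 9.48
tcp_pos: [0.5072, -0.1742, 0.0673]
tcp_rot: [179.9, -0.1, 70.5]
wrist_force: [-1.2, 0.8, 4.9]
finger_gap: 0.004
```

Call:
{"method": "servo_tool", "body": {
  "increments": [
    [0,0,0,0.05,0,0,0],
    [0,0,0,0,0,0,0]
  ]
}}

```text
t: 9.65
tcp_pos: [0.5073, -0.1742, 0.0668]
tcp_rot: [179.9, -0.1, 70.5]
wrist_force: [-2.2, 0.9, 6.8]
finger_gap: 0.007
```

Call:
{"method": "servo_tool", "body": {
  "increments": [
    [0,0,0,0.06,0,0,0],
    [0,0,0,0.06,0,0,0]
  ]
}}

```text
t: 9.82
tcp_pos: [0.5075, -0.1744, 0.0651]
tcp_rot: [179.9, -0.2, 70.5]
wrist_force: [-2.9, 0.5, 11.1]
finger_gap: 0.003
```

Call:
{"method": "servo_tool", "body": {
  "increments": [
    [0,0,0,0.06,0,0,0],
    [0,0,0,0.05,0,0,0]
  ]
}}

```text
t: 9.98
tcp_pos: [0.5077, -0.1745, 0.0642]
tcp_rot: [179.9, -0.3, 70.5]
wrist_force: [-3.3, 0.5, 12.9]
finger_gap: 0.004
```

Call:
{"method": "servo_tool", "body": {
  "increments": [
    [0,0,0,0.06,0,0,0],
    [0,0,0,0.04,0,0,0]
  ]
}}

```text
t: 10.15
tcp_pos: [0.5078, -0.1745, 0.0641]
tcp_rot: [179.9, -0.4, 70.5]
wrist_force: [-4.2, 1.6, 13.1]
finger_gap: 0.006
```

Call:
{"method": "servo_tool", "body": {
  "increments": [
    [0,0,0,0.03,0,0,0],
    [0,0,0,0.03,0,0,0]
  ]
}}

```text
t: 10.32
tcp_pos: [0.5079, -0.1747, 0.0649]
tcp_rot: [179.9, -0.5, 70.4]
wrist_force: [-2.6, 1.4, 11.7]
finger_gap: 0.008
```

Call:
{"method": "servo_tool", "body": {
  "increments": [
    [0,0,0,0.03,0,0,0],
    [0,0,0,0.03,0,0,0]
  ]
}}

```text
t: 10.48
tcp_pos: [0.5079, -0.1747, 0.0654]
tcp_rot: [179.9, -0.6, 70.4]
wrist_force: [-2.8, 0.8, 10.8]
finger_gap: 0.004
```

Call:
{"method": "servo_tool", "body": {
  "increments": [
    [0,0,0,0.03,0,0,0],
    [0,0,0,0.03,0,0,0]
  ]
}}

```text
t: 10.65
tcp_pos: [0.5079, -0.1748, 0.0657]
tcp_rot: [180.0, -0.7, 70.4]
wrist_force: [-2.5, 1.2, 9.8]
finger_gap: 0.01
```

Call:
{"method": "servo_tool", "body": {
  "increments": [
    [0,0,0,0.03,0,0,0],
    [0,0,0,0.03,0,0,0]
  ]
}}

```text
t: 10.82
tcp_pos: [0.5078, -0.1748, 0.0659]
tcp_rot: [180.0, -0.8, 70.4]
wrist_force: [-2.8, 1.0, 10.1]
finger_gap: 0.009
```

Call:
{"method": "servo_tool", "body": {
  "increments": [
    [0,0,0,0.1,0,-0.006,0],
    [0,0,0,0.08,0,-0.006,0],
    [0,0,0,0.06,0,-0.004,0]
  ]
}}

```text
t: 11.07
tcp_pos: [0.508, -0.1745, 0.0632]
tcp_rot: [-180.0, -0.1, 70.4]
wrist_force: [-3.9, 0.9, 16.2]
finger_gap: 0.005
```

Call:
{"method": "servo_tool", "body": {
  "increments": [
    [0,0,0,0.05,0,-0.004,0],
    [0,0,0,0.05,0,-0.004,0]
  ]
}}

```text
t: 11.23
tcp_pos: [0.5081, -0.1744, 0.0635]
tcp_rot: [-180.0, 0.3, 70.3]
wrist_force: [-4.0, 2.4, 15.7]
finger_gap: 0.005
```

Call:
{"method": "servo_tool", "body": {
  "increments": [
    [0,0,0,0.05,0,0,0],
    [0,0,0,0.05,0,0,0],
    [0,0,0,0.05,0,0,0]
  ]
}}

```text
t: 11.48
tcp_pos: [0.5082, -0.1744, 0.0639]
tcp_rot: [-179.9, 0.1, 70.3]
wrist_force: [-4.0, 1.4, 15.1]
finger_gap: 0.009
```

Call:
{"method": "servo_tool", "body": {
  "increments": [
    [0,0,0,0.05,0,-0.001,0],
    [0,0,0,0.05,0,-0.001,0],
    [0,0,0,0.05,0,-0.001,0]
  ]
}}

```text
t: 11.73
tcp_pos: [0.5082, -0.1745, 0.0641]
tcp_rot: [-179.9, 0.1, 70.3]
wrist_force: [-3.3, 1.2, 14.4]
finger_gap: 0.003
```

Call:
{"method": "servo_tool", "body": {
  "increments": [
    [0,0,0,0.05,0,-0.001,0],
    [0,0,0,0.05,0,-0.001,0],
    [0,0,0,0.05,0,-0.001,0]
  ]
}}

```text
t: 11.98
tcp_pos: [0.5082, -0.1745, 0.0641]
tcp_rot: [-179.9, 0.1, 70.3]
wrist_force: [-4.3, 1.6, 13.7]
finger_gap: 0.004
```

Call:
{"method": "servo_tool", "body": {
  "increments": [
    [0,0,0,-0.5,0,0,0],
    [0,0,0,-0.5,0,0,0],
    [0,-0.05,-0.04,-0.2,0,0,0],
    [0,-0.8,0,0,0,0,0],
    [0,-0.8,0,0,0,0,0],
    [0,-0.8,0,0,0,0,0],
    [0,-0.6,0,0,0,0,0],
    [0,0,0,0,0,0,0],
    [0,0,0,0,0,0,0]
  ]
}}

```text
t: 12.73
tcp_pos: [0.4809, -0.2467, 0.0936]
tcp_rot: [-179.9, 0.0, 70.5]
wrist_force: [-0.7, 0.6, 0.5]
finger_gap: 0.005
```

```bash
python3 go.py .479 -.248 .079 70.56
```

```text
t 12.7333 [ 0.4809 -0.2467  0.0936] [-1.7989e+02  5.0000e-02  7.0520e+01] F [-0.67  0.58  0.45] gap 0.005
shift units [-0.072 -0.052  0.583] rot [-0.0019  0.0008 -0.0008] j [  1.  26.  28. 115. -17.  43.  20.]
```

Call:
{"method": "servo_tool", "body": {
  "increments": [
    [0,-0.07,-0.05,0.3,-0.002,0,0],
    [0,0,0,0.2,0,0,0],
    [0,0,0,0,0,0,0],
    [0,0,0,0,0,0,0]
  ]
}}

```text
t: 13.07
tcp_pos: [0.4795, -0.2443, 0.0785]
tcp_rot: [-179.9, -0.0, 70.8]
wrist_force: [0.2, -0.5, -0.7]
finger_gap: 0.004
```

```bash
python3 go.py .479 -.248 .077 70.56
```

```text
t 13.0667 [ 0.4795 -0.2443  0.0785] [-1.7988e+02 -4.0000e-02  7.0750e+01] F [ 0.16 -0.55 -0.68] gap 0.004
shift units [-0.145  0.03   0.058] rot [-0.002  -0.0008  0.0033] j [  1.  27.  27. 116. -18.  41.  21.]
```

Call:
{"method": "servo_tool", "body": {
  "increments": [
    [0,-0.15,0.02,0.03,-0.002,-0.001,0.003],
    [0,0,0,0.02,0,0,0],
    [0,0,0,0,0,0,0]
  ]
}}

```text
t: 13.32
tcp_pos: [0.4793, -0.2465, 0.0765]
tcp_rot: [-180.0, -0.0, 70.7]
wrist_force: [1.1, 0.1, -0.2]
finger_gap: 0.006
```

Call:
{"method": "servo_tool", "body": {
  "increments": [
    [0,0,0,0.04,0,0,0],
    [0,0,0,0,0,0,0]
  ]
}}

```text
t: 13.48
tcp_pos: [0.4796, -0.2464, 0.0756]
tcp_rot: [-180.0, -0.0, 70.8]
wrist_force: [-1.3, 0.0, -0.1]
finger_gap: 0.002
```

Call:
{"method": "servo_tool", "body": {
  "increments": [
    [0,0,0,0.04,0,0,0],
    [0,0,0,0,0,0,0]
  ]
}}

```text
t: 13.65
tcp_pos: [0.4798, -0.2465, 0.0748]
tcp_rot: [180.0, -0.0, 70.8]
wrist_force: [0.4, 0.2, 0.8]
finger_gap: 0.003
```

Call:
{"method": "servo_tool", "body": {
  "increments": [
    [0,0,0,0.04,0,0,0],
    [0,0,0,0,0,0,0]
  ]
}}

```text
t: 13.82
tcp_pos: [0.4799, -0.2466, 0.0741]
tcp_rot: [180.0, -0.0, 70.8]
wrist_force: [0.2, 0.0, 1.9]
finger_gap: 0.008
```

Call:
{"method": "servo_tool", "body": {
  "increments": [
    [0,0,0,0.04,0,0,0],
    [0,0,0,0,0,0,0]
  ]
}}

```text
t: 13.98
tcp_pos: [0.48, -0.2466, 0.0735]
tcp_rot: [180.0, -0.1, 70.7]
wrist_force: [-0.1, 1.2, 3.0]
finger_gap: 0.01
```

Call:
{"method": "servo_tool", "body": {
  "increments": [
    [0,0,0,0.06,0,0,0],
    [0,0,0,0.06,0,0,0]
  ]
}}

```text
t: 14.15
tcp_pos: [0.4802, -0.2467, 0.0711]
tcp_rot: [179.9, -0.1, 70.7]
wrist_force: [-1.4, 0.9, 6.8]
finger_gap: 0.008
```

Call:
{"method": "servo_tool", "body": {
  "increments": [
    [0,0,0,0.07,0,0,0],
    [0,0,0,0.07,0,0,0]
  ]
}}

```text
t: 14.32
tcp_pos: [0.4804, -0.2469, 0.0687]
tcp_rot: [179.9, -0.1, 70.7]
wrist_force: [-2.3, 1.4, 10.7]
finger_gap: 0.006
```

Call:
{"method": "servo_tool", "body": {
  "increments": [
    [0,0,0,0.04,0,-0.001,0],
    [0,0,0,0.04,0,-0.001,0]
  ]
}}

```text
t: 14.48
tcp_pos: [0.4806, -0.2469, 0.0683]
tcp_rot: [179.9, -0.1, 70.7]
wrist_force: [-2.4, 2.0, 11.3]
finger_gap: 0.007
```

Call:
{"method": "servo_tool", "body": {
  "increments": [
    [0,0,0,0.04,0,-0.001,0],
    [0,0,0,0.04,0,-0.001,0],
    [0,0,0,0.04,0,-0.001,0]
  ]
}}

```text
t: 14.73
tcp_pos: [0.4808, -0.247, 0.0682]
tcp_rot: [179.9, -0.1, 70.7]
wrist_force: [-2.7, 1.9, 12.1]
finger_gap: 0.006
```

Call:
{"method": "servo_tool", "body": {
  "increments": [
    [0,0,0,0.04,0,-0.001,0],
    [0,0,0,0.04,0,-0.001,0],
    [0,0,0,0.04,0,-0.001,0]
  ]
}}

```text
t: 14.98
tcp_pos: [0.4809, -0.2471, 0.0683]
tcp_rot: [179.9, -0.1, 70.7]
wrist_force: [-2.3, 1.9, 12.0]
finger_gap: 0.006
```

Stiffness estimates from the three presses:

| Place | Stiffness (N/mm) | Press depth (mm) |
|---|---|---|
| 1 | about 0.8 | about 6 |
| 2 | about 2.5 | about 6 |
| 3 | about 1.75 | about 6.7 |

The softest is at place 1, so I'm going back for it.

Call:
{"method": "servo_tool", "body": {
  "increments": [
    [0,0,0,-0.5,0,0,0],
    [0,0,0,-0.5,0,0,0],
    [0,0,0,-0.5,0,0,0],
    [0.65,0.8,0,0,0,0,0],
    [0.65,0.9,0,0,0,0,0],
    [0.65,0.9,0,0,0,0,0],
    [0.65,0.9,0,0,0,0,0],
    [0.65,0.9,0,0,0,0,0],
    [0.65,0.9,0,0,0,0,0],
    [0.65,0.6,0,0,0,0,0],
    [0.65,0,0,0,0,0,0],
    [0.65,0,0,0,0,0,0]
  ]
}}

```text
t: 15.98
tcp_pos: [0.5321, -0.1047, 0.105]
tcp_rot: [179.7, 0.1, 70.4]
wrist_force: [-0.6, -1.0, -0.0]
finger_gap: 0.598
```

```bash
python3 go.py .533 -.099 .080 70.56
```

```text
t 15.9833 [ 0.5321 -0.1047  0.105 ] [1.7967e+02 1.0000e-01 7.0400e+01] F [-0.59 -1.02 -0.01] gap 0.598
shift units [ 0.227 -0.048  1.   ] rot [ 0.0058  0.0018 -0.0028] j [-15.  25.  28. 115. -16.  44.   3.]
```

Call:
{"method": "servo_tool", "body": {
  "increments": [
    [0.65,0.22,-0.05,0.1,0.006,0.002,-0.003],
    [0.65,0,0,0.4,0,0,0],
    [0.65,0,0,0.4,0,0,0],
    [0.65,0,0,0,0,0,0],
    [0.65,0,0,0,0,0,0]
  ]
}}

```text
t: 16.4
tcp_pos: [0.5308, -0.1034, 0.0794]
tcp_rot: [-179.9, 0.1, 70.2]
wrist_force: [-0.5, 0.0, 0.7]
finger_gap: 0.648
```

```bash
python3 go.py .533 -.099 .028 70.56
```

```text
t 16.4 [ 0.5308 -0.1034  0.0794] [-1.7991e+02  1.2000e-01  7.0220e+01] F [-0.54  0.05  0.68] gap 0.648
shift units [0.199 0.028 2.054] rot [-0.0016  0.0021 -0.006 ] j [-14.  27.  27. 115. -18.  41.   4.]
```

Call:
{"method": "servo_tool", "body": {
  "increments": [
    [0.65,0.22,0.03,0,-0.002,0.002,-0.006],
    [0.65,0,0,0,0,0,0],
    [0.65,0,0,0,0,0,0]
  ]
}}

```text
t: 16.65
tcp_pos: [0.5327, -0.0999, 0.0788]
tcp_rot: [-180.0, 0.1, 70.4]
wrist_force: [0.5, -0.4, 0.5]
finger_gap: 0.651
```

```bash
python3 go.py .533 -.099 .028 70.56; python3 - <<'E'
from h import *
f=arm.grab_frame("side")["pixels"]
cv2.imwrite("pics/s2.png",cv2.resize(f[180:280,220:340],None,fx=6,fy=6,interpolation=cv2.INTER_CUBIC))
E
```

```text
t 16.65 [ 0.5327 -0.0999  0.0788] [-1.7997e+02  5.0000e-02  7.0410e+01] F [ 0.48 -0.37  0.48] gap 0.651
shift units [ 3.700e-02 -1.000e-03  2.031e+00] rot [-0.0004  0.0009 -0.0027] j [-14.  27.  26. 115. -18.  41.   4.]
```

View pics/s2.png

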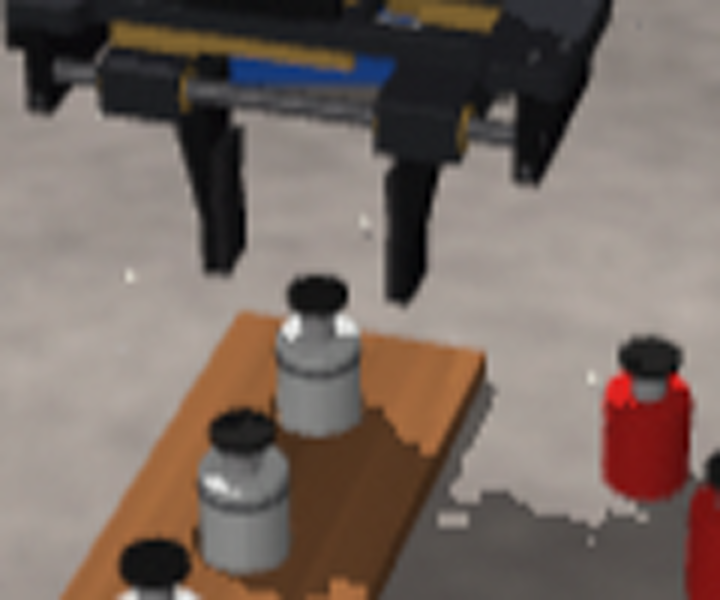

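The open fingers straddle the first buffer: cap at zoom pixel (317,293), fingers at (222,250) and (405,280). Descending.

Call:
{"method": "servo_tool", "body": {
  "increments": [
    [0.65,0.04,0,0.35,0,0.001,-0.002],
    [0.65,0,0,0.35,0,0,0],
    [0.65,0,0,0.35,0,0,0],
    [0.65,0,0,0.35,0,0,0],
    [0.65,0,0,0.3,0,0,0],
    [0.65,0,0,0.1,0,0,0],
    [0.65,0,0,0,0,0,0],
    [0.65,0,0,0,0,0,0]
  ]
}}

```text
t: 17.37
tcp_pos: [0.5329, -0.0983, 0.0283]
tcp_rot: [-179.9, -0.0, 70.6]
wrist_force: [0.6, 0.5, 0.8]
finger_gap: 0.655
```

```bash
python3 go.py .533 -.099 .028 70.56
```

```text
t 17.3667 [ 0.5329 -0.0983  0.0283] [-1.7992e+02 -1.0000e-02  7.0570e+01] F [0.63 0.47 0.84] gap 0.655
shift units [-0.026  0.014  0.01 ] rot [-0.0015 -0.0002  0.0002] j [-12.  32.  23. 117. -21.  36.   6.]
```

Call:
{"method": "servo_tool", "body": {
  "increments": [
    [0,0,0,0,0,0,0],
    [0,0,0,0,0,0,0],
    [0,0,0,0,0,0,0],
    [0,0,0,0,0,0,0],
    [0,0,0,0,0,0,0],
    [0,0,0,0,0,0,0],
    [0,0,0,0,0,0,0],
    [0,0,0,0,0,0,0]
  ]
}}

```text
t: 18.03
tcp_pos: [0.5338, -0.0984, 0.0296]
tcp_rot: [179.9, -0.1, 70.6]
wrist_force: [-0.2, -0.4, 0.3]
finger_gap: 0.324
```

Call:
{"method": "servo_tool", "body": {
  "increments": [
    [0,0,0,-0.3,0,0,0],
    [0,0,0,-0.4,0,0,0],
    [0,0,0,-0.6,0,0,0],
    [0,0,0,-0.6,0,0,0],
    [0,0,0,-0.6,0,0,0],
    [0,0,0,0,0,0,0],
    [0,0,0,0,0,0,0]
  ]
}}

```text
t: 18.62
tcp_pos: [0.5332, -0.0987, 0.0978]
tcp_rot: [180.0, -0.1, 70.5]
wrist_force: [0.1, -0.1, -1.9]
finger_gap: 0.326
```

```bash
python3 go.py .54 .221 .110 87; python3 - <<'E'
from h import *
f=arm.grab_frame("side")["pixels"]
cv2.imwrite("pics/s3.png",cv2.resize(f[160:290,200:340],None,fx=5,fy=5,interpolation=cv2.INTER_CUBIC))
E
```

```text
t 18.6167 [ 0.5332 -0.0987  0.0978] [ 1.7996e+02 -6.0000e-02  7.0540e+01] F [ 0.09 -0.09 -1.93] gap 0.326
shift units [12.147 -4.002 -0.477] rot [ 0.0009 -0.001  -0.2873] j [-15.  26.  27. 115. -17.  43.   3.]
```

View pics/s3.png

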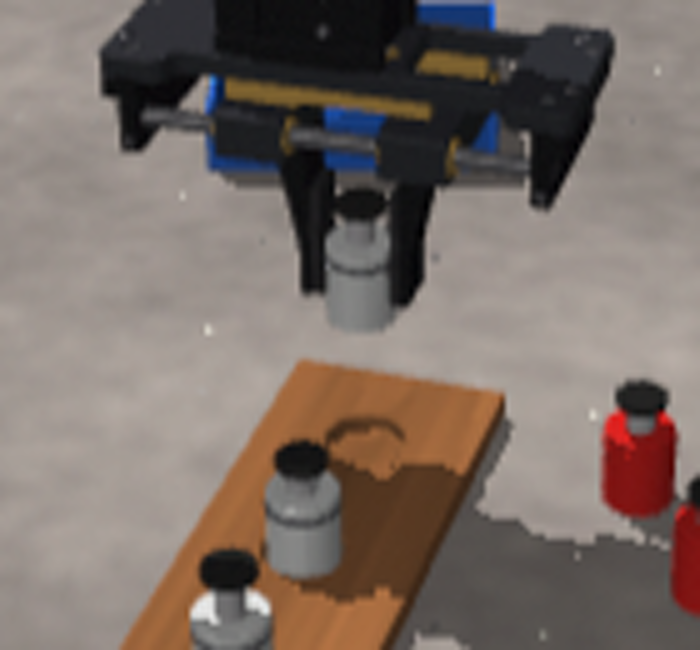

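The buffer hangs upright in the jaws (zoom 360,260) and recess 1 is empty. Carrying it to the box.

Call:
{"method": "servo_tool", "body": {
  "increments": [
    [0,0.5,-0.08,-0.05,0,0,-0.01],
    [0,0.84,-0.15,-0.03,0,0,-0.019],
    [0,0.84,-0.15,-0.03,0,0,-0.019],
    [0,0.84,-0.15,-0.03,0,0,-0.019],
    [0,0.84,-0.15,-0.03,0,0,-0.019],
    [0,0.84,-0.15,-0.03,0,0,-0.019],
    [0,0.84,-0.15,-0.03,0,0,-0.019],
    [0,0.84,-0.15,-0.03,0,0,-0.019],
    [0,0.84,-0.15,-0.03,0,0,-0.019],
    [0,0.84,-0.15,-0.03,0,0,-0.019],
    [0,0.84,-0.15,-0.03,0,0,-0.019],
    [0,0.84,-0.15,-0.03,0,0,-0.019],
    [0,0.84,-0.15,-0.03,0,0,-0.019],
    [0,0.84,-0.15,-0.03,0,0,-0.019],
    [0,0.5,-0.1,0,0,0,-0.015],
    [0,0,0,0,0,0,0],
    [0,0,0,0,0,0,0]
  ]
}}

```text
t: 20.08
tcp_pos: [0.531, 0.2316, 0.0948]
tcp_rot: [-178.6, 0.2, 87.7]
wrist_force: [-0.5, 0.1, -1.7]
finger_gap: 0.322
```

```bash
python3 go.py .54 .221 .06 87
```

```text
t 20.0833 [0.531  0.2316 0.0948] [-178.56    0.22   87.67] F [-0.52  0.14 -1.74] gap 0.322
shift units [-0.406  0.412  1.382] rot [-0.0251  0.004   0.0117] j [-43.  29.  20. 109. -14.  47. -17.]
```

Call:
{"method": "servo_tool", "body": {
  "increments": [
    [0,-0.2,0.2,0,-0.012,0.002,0.006],
    [0,-0.2,0.2,0,-0.012,0.002,0.006],
    [0,0,0,0.3,0,0,0],
    [0,0,0,0.4,0,0,0],
    [0,0,0,0.4,0,0,0],
    [0,0,0,0,0,0,0],
    [0,0,0,0,0,0,0]
  ]
}}

```text
t: 20.67
tcp_pos: [0.542, 0.2114, 0.0631]
tcp_rot: [-180.0, 0.3, 86.2]
wrist_force: [0.2, 0.3, -1.8]
finger_gap: 0.322
```

```bash
python3 go.py .54 .221 .0275 87; python3 - <<'E'
from h import *
f=arm.grab_frame("side")["pixels"]
cv2.imwrite("pics/s4.png",cv2.resize(f[100:230,200:340],None,fx=5,fy=5,interpolation=cv2.INTER_CUBIC))
E
```

```text
t 20.6667 [0.542  0.2114 0.0631] [-180.      0.27   86.24] F [ 0.15  0.26 -1.77] gap 0.322
shift units [ 0.385 -0.104  1.423] rot [-0.0001  0.0047 -0.0132] j [-41.  31.  20. 110. -15.  42. -16.]
```

View pics/s4.png

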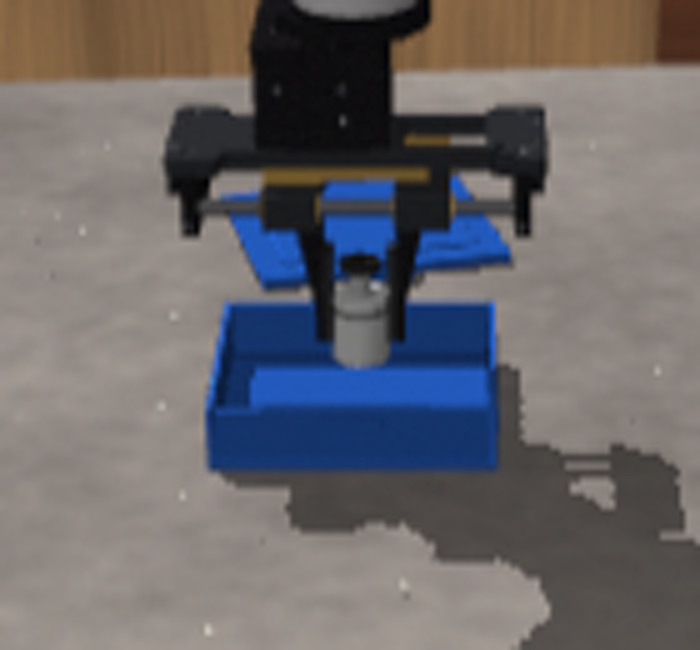

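The buffer is over the middle of the box. Lowering it.

Call:
{"method": "servo_tool", "body": {
  "increments": [
    [0,0.25,-0.1,0.1,0,0.004,-0.01],
    [0,0,0,0.3,0,0,0],
    [0,0,0,0.3,0,0,0],
    [0,0,0,0.3,0,0,0],
    [0,0,0,0.16,0,0,0],
    [0,0,0,0,0,0,0],
    [0,0,0,0,0,0,0]
  ]
}}

```text
t: 21.3
tcp_pos: [0.5392, 0.2197, 0.0308]
tcp_rot: [-180.0, -0.0, 87.0]
wrist_force: [1.8, 0.2, -1.0]
finger_gap: 0.321
```

```bash
python3 go.py .54 .221 .027 87
```

```text
t 21.3 [0.5392 0.2197 0.0308] [-1.7996e+02 -1.0000e-02  8.6990e+01] F [ 1.77  0.16 -1.05] gap 0.321
shift units [0.053 0.03  0.151] rot [-0.0007 -0.0002 -0.0001] j [-40.  34.  18. 111. -17.  38. -14.]
```

Call:
{"method": "servo_tool", "body": {
  "increments": [
    [0,0,0,0.05,0,0,0],
    [0,0,0,0,0,0,0]
  ]
}}

```text
t: 21.47
tcp_pos: [0.5393, 0.2197, 0.0294]
tcp_rot: [-180.0, -0.0, 87.0]
wrist_force: [-0.7, 0.2, -1.5]
finger_gap: 0.323
```

Call:
{"method": "servo_tool", "body": {
  "increments": [
    [0,0,0,0.04,0,0,0],
    [0,0,0,0,0,0,0]
  ]
}}

```text
t: 21.63
tcp_pos: [0.5397, 0.2197, 0.0287]
tcp_rot: [180.0, -0.0, 87.0]
wrist_force: [0.0, 0.0, -1.3]
finger_gap: 0.324
```

Call:
{"method": "servo_tool", "body": {
  "increments": [
    [0,0,0,0.03,0,0,0],
    [0,0,0,0,0,0,0]
  ]
}}

```text
t: 21.8
tcp_pos: [0.54, 0.2198, 0.0283]
tcp_rot: [179.9, -0.1, 87.0]
wrist_force: [0.0, 0.2, -1.8]
finger_gap: 0.326
```

Call:
{"method": "servo_tool", "body": {
  "increments": [
    [0,0,0,0.04,0,0,0],
    [0,0,0,0,0,0,0]
  ]
}}

```text
t: 21.97
tcp_pos: [0.5403, 0.2198, 0.0276]
tcp_rot: [179.9, -0.1, 87.0]
wrist_force: [0.1, 0.4, -0.4]
finger_gap: 0.324
```

Call:
{"method": "servo_tool", "body": {
  "increments": [
    [0,0,0,0.04,0,0,0],
    [0,0,0,0,0,0,0]
  ]
}}

```text
t: 22.13
tcp_pos: [0.5407, 0.22, 0.0277]
tcp_rot: [179.9, -0.1, 87.0]
wrist_force: [0.6, 0.0, -1.4]
finger_gap: 0.327
```

Call:
{"method": "servo_tool", "body": {
  "increments": [
    [0,-0.01,-0.01,0.05,0,0,0],
    [0,0,0,0,0,0,0]
  ]
}}

```text
t: 22.3
tcp_pos: [0.5411, 0.2201, 0.0277]
tcp_rot: [179.8, -0.2, 87.0]
wrist_force: [-0.2, 0.3, -1.4]
finger_gap: 0.323
```

Call:
{"method": "servo_tool", "body": {
  "increments": [
    [0,-0.01,-0.01,0.05,0,0,0],
    [0,0,0,0,0,0,0]
  ]
}}

```text
t: 22.47
tcp_pos: [0.5415, 0.2203, 0.0276]
tcp_rot: [179.8, -0.3, 87.0]
wrist_force: [-0.1, 0.0, -1.5]
finger_gap: 0.325
```

Call:
{"method": "servo_tool", "body": {
  "increments": [
    [0,0,0,0.05,0,0,0]
  ]
}}

```text
t: 22.55
tcp_pos: [0.5417, 0.2205, 0.0273]
tcp_rot: [179.8, -0.3, 87.0]
wrist_force: [-4.9, -2.2, 18.3]
finger_gap: 0.33
```

```bash
python3 go.py .54 .221 .027 87; python3 - <<'E'
from h import *
print(arm.get_state()["effort"].round(2))
f=arm.grab_frame("side")["pixels"]
cv2.imwrite("pics/s5.png",cv2.resize(f[100:230,200:340],None,fx=5,fy=5,interpolation=cv2.INTER_CUBIC))
cv2.imwrite("pics/s5full.png",f)
E
python3 go.py .54 .221 .027 87
```

```text
t 22.55 [0.5417 0.2205 0.0273] [179.77  -0.3   86.96] F [-4.94 -2.16 18.35] gap 0.33
shift units [ 0.018 -0.069  0.012] rot [ 0.004  -0.0052 -0.0007] j [-40.  34.  18. 111. -17.  37. -14.]
[ 1.800e-01 -3.814e+01  3.800e+00 -1.348e+01 -1.500e-01 -1.600e+00
 -1.000e-02]
t 22.6 [0.5417 0.2204 0.0274] [179.78  -0.3   86.95] F [-2.85  0.29 10.67] gap 0.322
shift units [ 0.018 -0.068  0.014] rot [ 0.0039 -0.0053 -0.0008] j [-40.  34.  18. 111. -17.  37. -14.]
```

View pics/s5.png

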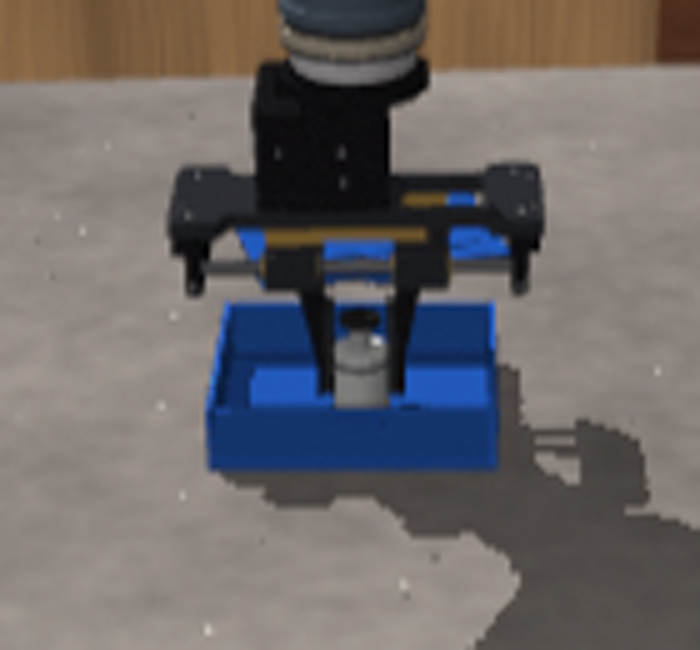

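View pics/s5full.png

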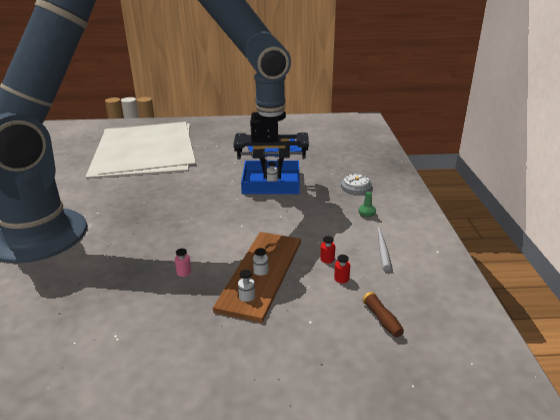

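A firm contact force confirms the foot is on the box floor. Now I'll relax and release.

Call:
{"method": "servo_tool", "body": {
  "increments": [
    [0,0,0,0,0,0,0],
    [0,0,0,0,0,0,0],
    [0.55,0,0,0,0,0,0],
    [0.55,0,0,0,0,0,0],
    [0.55,0,0,0,0,0,0],
    [0.55,0,0,0,0,0,0],
    [0.55,0,0,0,0,0,0],
    [0.55,0,0,0,0,0,0]
  ]
}}

```text
t: 23.27
tcp_pos: [0.5414, 0.2203, 0.0261]
tcp_rot: [179.8, -0.3, 87.0]
wrist_force: [0.6, 0.4, 0.2]
finger_gap: 0.545
```

Call:
{"method": "servo_tool", "body": {
  "increments": [
    [0.55,0,0,-0.2,0,0,0],
    [0.55,0,0,-0.3,0,0,0],
    [0.55,0,0,-0.6,0,0,0],
    [0.55,0,0,-0.8,0,0,0],
    [0.55,0,0,-1,0,0,0],
    [0.55,0,0,-1,0,0,0],
    [0.55,0,0,-1,0,0,0],
    [0.55,-1,0,-1,0,0,0],
    [0.55,-1,0,-1,0,0,0],
    [0.55,0,0,0,0,0,0],
    [0.55,0,0,0,0,0,0]
  ]
}}

```text
t: 24.18
tcp_pos: [0.538, 0.1684, 0.2121]
tcp_rot: [179.7, -0.3, 87.1]
wrist_force: [0.6, 0.8, 0.5]
finger_gap: 0.548
```

```bash
python3 - <<'E'
from h import *
s=arm.get_state();print(s["t"],s["tcp_pos"],s["wrist_force"])
f=arm.grab_frame("side")["pixels"];g=arm.grab_frame("top")["pixels"]
a=cv2.resize(f[100:310,180:400],None,fx=2.5,fy=2.5,interpolation=cv2.INTER_CUBIC)
cv2.imwrite("pics/s6.png",a); cv2.imwrite("pics/t6.png",g)
E
```

```text
24.1833 [0.53800111 0.16838025 0.21212603] [0.61022937 0.78694869 0.47684839]
```

View pics/s6.png

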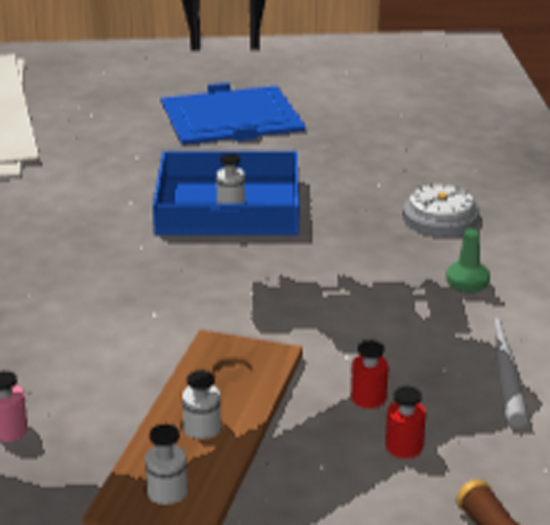

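View pics/t6.png

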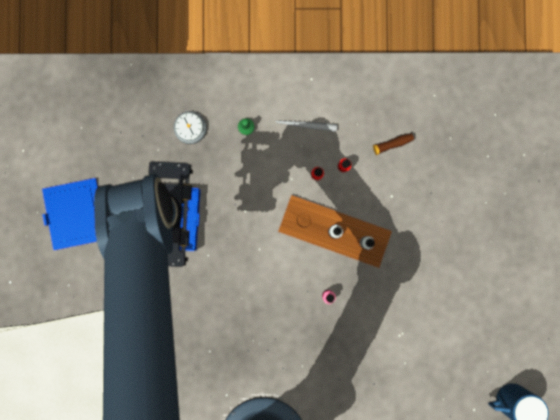

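The buffer stands upright in the middle of the box (zoom 231,180). The other two are still in their recesses, the bystanders haven't moved, and the gripper is clear. Handing in.

```bash
python3 -c "
from workcell import arm
print(arm.finish_job())"
```

```text
the job is handed in; nothing more can be done
None
```

The softest buffer, from place 1 (nearest the blue box), is standing upright on the box floor. I handed the job in at about 24 s of the 64 s allowed.

I pressed the three caps in order from the box end and held each for at least half a second:

| Place | Press depth (mm) | Force (N) | Stiffness (N/mm) |
|---|---|---|---|
| 1 | about 6 | about 4.8 | about 0.8 |
| 2 | about 5.5–6 | about 14–16 | about 2.5 |
| 3 | about 6.7 | about 12 | about 1.75 |

- **Last checks:** the final side picture shows the buffer upright in the middle of the box. The other two are in their recesses, the look-alikes and bystanders are where they were, and the gripper is well clear with near-zero wrist force. In the final top picture the arm hides the box, so only the side view shows the buffer upright.
- **Place 2 hold:** the press relaxed to about 3.7 mm partway through, so I pressed again to about 6 mm without letting go and held it there for about 0.9 s.
- **Set-down:** the force readings did not show contact clearly, so I pressed the foot on the box floor to about 18 N for one step before releasing. That is firmer than the task's "gently".

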